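# Level the rocking marble stand and put its jar back

## Task

The marble stand rocks because its levelling foot, the one with the black knob on top, hangs clear of the worktop. Turn the knob clockwise until the foot's rubber pad just bears on the worktop, lightly and without forcing it or jacking the stand up, let go, and then set the spice jar with the golden lid gently and upright on the stand's cork coaster. Leave the stand where it is and the red-lidded spice jar and the tea box alone.

Things in the scene. Friction and masses are not known exactly. Their poses are not given: they have to be found in the camera images.
- stand: Loose white marble slab, 220 (x) x 320 (y) x 20 mm, about 4.6 kg, its top 52 mm over the worktop, on three plain black rubber feet. The origin is on the worktop under the slab's centre; x points away from the robot, y to its left at yaw 0. It may slide if pushed sideways; pressing or pulling hard on the knob tips it.
- levelling_foot: The stand's levelling screw at its front right corner: black knob, 38 mm diameter, 24 mm high, spindle, 48 mm rubber pad (9 N per mm squeezed). Origin on the axis at half the knob's height. Turning clockwise from above lowers knob and pad 1.2 mm per rad; thread drag 0.03 N m, and 0.014 N m more per N once the pad rubs; it stays as left. The pad starts 1.2 to 5 mm clear; its length is unknown.
- coaster (a point): Centre of the upper face of a cork disc, 84 mm diameter, fixed on the slab near its front right corner, 57 mm over the worktop, 0.1 m from the knob's axis.
- gold_jar: The spice jar with a golden lid: round, 45 mm diameter, 100 mm tall, 0.16 kg, standing on the worktop to the left of the stand. The origin is the centre of its underside, z up along its axis.
- spice_jar: Spice jar with a red lid, 45 mm diameter, 108 mm tall, loose on the slab's left half; origin at the centre of its underside. Leave it alone.
- tea: Dark tea box, 68 x 131 mm, 107 mm tall, loose on the worktop to the right of the stand; origin at the centre of its underside. Leave it alone.
- island_top: The fixed stone worktop on which all stands, its upper face at z = 0 (not quite even, to half a millimetre). Its origin is of no use.

How it is judged:
By the outcome, as a careful person would: the job done as asked, in the order asked, and still so for the second after the job is handed in, with the robot touching nothing.
It also fails if it takes over 72 s, if anything falls off the work surface, if the arm or the gripper's body presses on something with over 40 N, if the wrist force passes 120 N, or if a joint passes its speed limit or range.

## Robot

A 7-joint arm with a two-finger parallel gripper is mounted at the origin on the work surface; the furniture and walls round the work are solid. World frame = base frame: x ahead of the robot, y to its left, z up, the work surface at z = 0. Lengths are in m, angles in rad, forces in N, time in s.
With the tool pointing down it reaches from about 0.4 to 0.85 m from the base axis. Payload 10.4 kg.
Tool frame: the origin (TCP) lies midway between the tips of the shut fingers; the grasp point (between the pads) lies 19 mm behind it; z points along the fingers, y is the line along which they close (so a half turn about z gives the same grasp; the last joint's range is limited). The gripper opens to 85 mm and grips with 20 to 120 N. Pads are 22 mm wide; open, the fingers measure 114 mm over their backs; the gripper's body (76 mm by 85 mm) begins 54 mm behind the grasp point. The pads swing forward as they close: fully open they stand 13 mm farther back than shut.
Start: joints at [-1.231, 0.332, -0.065, 1.46, 0.022, 1.35, -0.088], TCP at [0.222, 0.584, 0.231] pointing down, gripper open.
Joint ranges: [-2.6, 2.6], [-0.5, 2.12], [-1.47, 1.34], [0.16, 2.42], [-1.27, 4.41], [0.06, 2.06], [-2.6, 2.6]. Speed limits (rad/s): [2.22, 2.22, 2.79, 2.79, 3.14, 3.14, 3.14].

## Interface

Orientations are given as a unit quaternion [x, y, z, w].
In Python, from workcell import get_obs, camera, camera_params, hand_in gives the robot as it stands.
- The arm moves only by the tool carry_out, never from a script. Its argument "commands" is a list that holds one entry, the list of rows, each a list of 6 numbers: the shift along the tool's x, y, z in units of 40 mm (1.0 is 40 mm), then the turn, a rotation vector about the tool's x, y, z in units of 6 degrees (1.0 is 6 degrees). In form: [[[x, y, z, ax, ay, az], ...]]. A call has 1 to 20 rows; each row shifts and turns the commanded pose from where the row before left it, along the tool's axes as they then stand; what a row does not reach is not made up. A row lasts 1/12 s, in which the tool goes at most 41.7 mm and 7.16 degrees, less where a joint would pass 70% of its speed; a pose out of reach is approached as far as the arm can. A call is refused whole if a number of a shift passes 1 or a number of a turn 1, either way. A call with a gripper value outside its range is refused whole. "hand" is the closure, from -1 (fully open) to 1 (shut), set as the call begins (left out, the last holds). The fingers move at their own pace and stop on an object; "force" is the grip in N (left out, the last holds). Time passes only in rows, so rows that do not move let the fingers close. It gives the time, the measured TCP pose, the force, the opening and the grip force at its end, in the units of the state.
- get_obs(): the state, without advancing time (a new reading comes with each control period).
- camera(name): name is "scene" or "top"; returns the picture (420x560x3 uint8, red, green, blue); there is no depth.
- camera_params(name): a dict with "mtx" (3x3 intrinsics, pixels), "R" (3x3) and "t" (3): a world point X has camera coordinates R X + t. Camera axes: x right, y down, z forward; pixel columns grow to the right and rows downward; lengths in m; the calibration is good to about 2 mm. A picture is of the moment at which its call begins. camera_params takes no time and is no camera call.
- hand_in(): hands the job in; it is judged then, once.
The state is a dict: "clock": time; "joint_pos": joint angles; "joint_velocities": joint speeds; "tau": joint torques, N m; "position": TCP position; "ee_rot": TCP orientation; "ft_force": force on the tool from outside, world axes, zero at the start; "torque": the same for the moment, N m; "grip_width": opening from 0.0 (shut) to 1.0 (fully open); "grasp_force": force on a finger pad.
Only numpy, scipy, OpenCV 4.12 (cv2) and the standard library are available. Lean on these libraries where they do the work, as an engineer would, in place of code of your own. Each camera call takes 0.05 s, during which the arm holds its last target. There are 200 camera calls.

## Working session

There is one attempt and no reset: what is moved stays moved. The work goes in short steps, Python scripts to look and compute and a tool call to move; the robot and the scene stay as the last step left them, time stands still between calls to the robot, and variables do not carry over. Pictures are saved under pics/ and viewed, at most 10 in all, crops included, and the job is handed in when it is done.

Besides the shell and the picture viewer there is one more tool, called after ">>>" by a JSON object that holds its "fn" and its "kwargs", one argument or row to a line. carry_out: Moves the arm, as the interface text tells. Its arguments: {"type":"object","properties":{"commands":{"type":"array"},"hand":{"type":"number"},"force":{"type":"number"}},"required":["commands"]}

```bash
mkdir -p pics; ls; python3 - <<'E'
from workcell import *
import cv2
for n in("scene","top"):
    cv2.imwrite(f"pics/{n}0.png",camera(n)[:,:,::-1]); p=camera_params(n); print(n,p)
o=get_obs();print(o)
E
```

```text
pics
scene {'mtx': array([[449.64472277,   0.        , 274.92895464],
       [  0.        , 449.64472277, 209.42302084],
       [  0.        ,   0.        ,   1.        ]]), 'R': array([[ 0.87556493, -0.48260076,  0.02196715],
       [-0.2612917 , -0.5113181 , -0.81870657],
       [ 0.40634062,  0.71109092, -0.57379177]]), 't': array([-0.50440776,  0.19846697,  1.16141288])}
top {'mtx': array([[478.92798262,   0.        , 273.78494714],
       [  0.        , 478.92798262, 206.45978704],
       [  0.        ,   0.        ,   1.        ]]), 'R': array([[-0.14198689, -0.98985263, -0.00561181],
       [-0.9685316 ,  0.14009484, -0.20571822],
       [ 0.2044169 , -0.02377407, -0.97859518]]), 't': array([0.06783713, 0.56090948, 1.10357985])}
{'clock': 0.1, 'joint_pos': array([-1.230618  ,  0.33282525, -0.06469797,  1.46084301,  0.02155851,
        1.34988323, -0.0884612 ]), 'joint_velocities': array([ 8.48842055e-04, -5.75567922e-04, -8.56325610e-04, -2.99087108e-03,
        2.16406549e-05,  8.26470179e-05, -3.21544670e-04]), 'tau': array([ 1.63568639e-03, -6.26742983e+01,  4.90862760e-02, -3.92431033e+01,
        1.63132179e-02,  6.83354781e-03, -8.58388125e-05]), 'position': array([0.22167032, 0.58402056, 0.23059196]), 'ee_rot': array([ 1.80373126e-01,  9.83598056e-01, -6.23940495e-04, -1.06377067e-04]), 'ft_force': array([-0.33269367,  0.06431224, -1.16932568]), 'torque': array([-0.01256466, -0.02741363,  0.04224689]), 'grasp_force': 0.0, 'grip_width': 0.9996926518463252}
```

View pics/scene0.png

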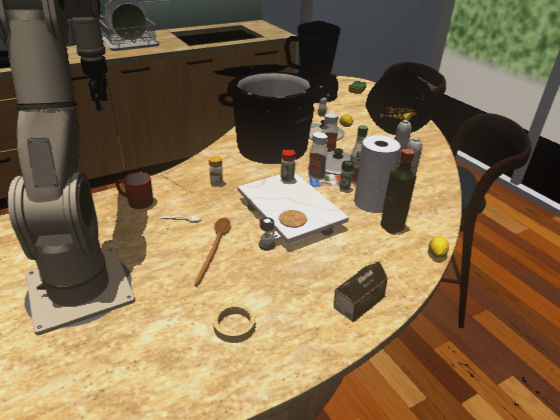

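View pics/top0.png

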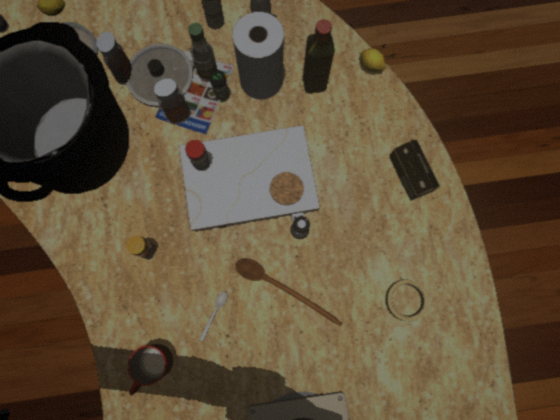

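The scene view shows the knob at about (266,226), the coaster at (293,218) and the gold lid at (215,161). In the top view they are at about (301,222), (287,188) and (137,244). I'll measure by masks and triangulate.

```bash
cat > h.py <<'E'
import numpy as np, cv2
from workcell import *
P={n:camera_params(n) for n in("scene","top")}
def ray(n,u,v):
    p=P[n]; d=p["R"].T@np.linalg.inv(p["mtx"])@np.array([u,v,1.]); return -p["R"].T@p["t"],d/np.linalg.norm(d)
def plane(n,uv,z):
    c,d=ray(n,*uv); return c+d*(z-c[2])/d[2]
def proj(n,X):
    p=P[n]; q=p["mtx"]@(p["R"]@np.asarray(X,float)+p["t"]); return q[:2]/q[2]
def tri(a,b):
    c1,d1=ray("scene",*a);c2,d2=ray("top",*b)
    s=np.linalg.lstsq(np.stack([d1,-d2],1),c2-c1,rcond=None)[0]
    x,y=c1+s[0]*d1,c2+s[1]*d2; return (x+y)/2,np.linalg.norm(x-y)
def blob(im,m,box):
    x0,y0,x1,y1=box; k=np.zeros(m.shape,np.uint8); k[y0:y1,x0:x1]=m[y0:y1,x0:x1]
    n,l,s,c=cv2.connectedComponentsWithStats(k); i=1+np.argmax(s[1:,4]); return c[i],s[i]
E
python3 - <<'E'
from h import *
S=cv2.imread("pics/scene0.png");T=cv2.imread("pics/top0.png")
hs,ht=cv2.cvtColor(S,40),cv2.cvtColor(T,40)
def g(h): return ((h[...,0]>15)&(h[...,0]<28)&(h[...,1]>170)&(h[...,2]>90)).astype(np.uint8)
a=blob(S,g(hs),(200,145,232,175));b=blob(T,g(ht),(120,230,160,262));print("gold",a,b,tri(a[0],b[0]),plane("top",b[0],.1))
def co(h): return ((h[...,0]>5)&(h[...,0]<20)&(h[...,1]>90)).astype(np.uint8)
a=blob(S,co(hs),(275,207,311,229));b=blob(T,co(ht),(265,168,308,208));print("cork",a,b,tri(a[0],b[0]),plane("top",b[0],.057),plane("scene",a[0],.057))
# slab
m=((ht[...,1]<60)&(ht[...,2]>110)).astype(np.uint8)[:]
x=np.zeros_like(m);x[125:232,175:322]=m[125:232,175:322]
x=cv2.morphologyEx(x,cv2.MORPH_OPEN,np.ones((5,5)))
c=max(cv2.findContours(x,0,1)[0],key=cv2.contourArea);r=cv2.boxPoints(cv2.minAreaRect(cv2.convexHull(c)))
ap=cv2.approxPolyDP(cv2.convexHull(c),8,True)[:,0];print("slab",[(q,plane("top",q,.052).round(3)) for q in ap.astype(float)])
A=cv2.resize(S[195:265,230:330],(0,0),fx=5,fy=5,interpolation=2);B=cv2.resize(T[180:260,260:330],(0,0),fx=4.375,fy=4.375,interpolation=2)
cv2.imwrite("pics/knob.png",np.hstack([A[:350,:490],B[:350]]))
E
```

```text
gold (array([214.7037037 , 158.61111111]), array([209, 156,  12,   6,  54], dtype=int32)) (array([131.57575758, 241.66666667]), array([128, 237,  11,  12,  33], dtype=int32)) (array([0.52059504, 0.32937595, 0.08607227]), np.float64(0.0059933017987563965)) [0.52100733 0.32455695 0.1       ]
cork (array([292.60335196, 218.03351955]), array([279, 210,  28,  17, 358], dtype=int32)) (array([286.34122042, 188.11830635]), array([271, 173,  32,  31, 803], dtype=int32)) (array([ 0.60799055, -0.0501719 ,  0.04835004]), np.float64(0.0006848504485574782)) [ 0.60619996 -0.04981114  0.057     ] [ 0.60121801 -0.06016943  0.057     ]
slab [(array([303., 126.]), array([ 0.761, -0.116,  0.052])), (array([318., 207.]), array([ 0.549, -0.119,  0.052])), (array([190., 228.]), array([0.543, 0.195, 0.052])), (array([179., 144.]), array([0.759, 0.2  , 0.052]))]
```

View pics/knob.png

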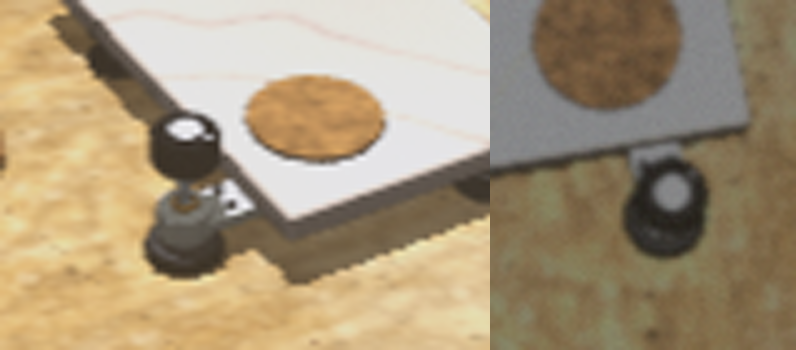

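The crops show the knob's silver cap at about (267,220.6) in scene and (301.4,223.9) in top. The knob stands on a bracket just in front of the slab.

```bash
python3 - <<'E'
from h import *
S=cv2.imread("pics/scene0.png");T=cv2.imread("pics/top0.png")
hs,ht=cv2.cvtColor(S,40),cv2.cvtColor(T,40)
k,e=tri((267,220.6),(301.4,223.9));print("knob",k,e)
for n,h,box in(("scene",hs,(258,212,278,225)),("top",ht,(294,215,310,232))):
    m=((h[...,1]<70)&(h[...,2]>110)).astype(np.uint8); print(n,blob(None,m,box))
print(plane("top",(301.4,223.9),k[2]),plane("scene",(267,220.6),k[2]))
def g(h): return ((h[...,0]>13)&(h[...,0]<30)&(h[...,1]>150)&(h[...,2]>60)).astype(np.uint8)
A=cv2.resize(S[148:193,195:235],(0,0),fx=8,fy=8,interpolation=2);B=cv2.resize(T[225:270,120:165],(0,0),fx=8,fy=8,interpolation=2)
cv2.imwrite("pics/gold.png",np.hstack([A,B]))
E
```

```text
knob [ 0.50892759 -0.07062929  0.08545277] 0.0009587096811951544
scene (array([270.7862069 , 216.91034483]), array([262, 212,  16,  13, 145], dtype=int32))
top (array([301.12195122, 223.46341463]), array([298, 220,   7,   8,  41], dtype=int32))
[ 0.50847301 -0.07045446  0.08545277] [ 0.50942319 -0.07069672  0.08545277]
```

View pics/gold.png

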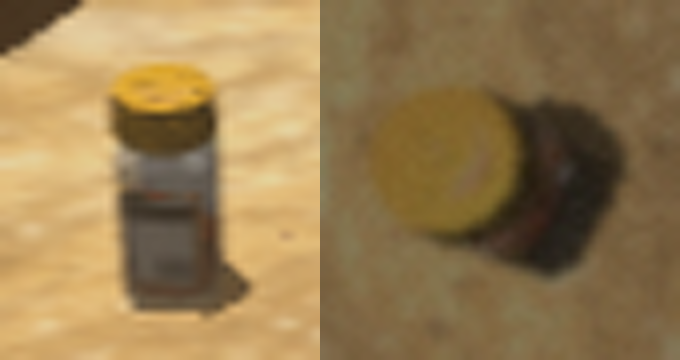

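The crops show the gold lid's centre at about (215.4,158.8) in scene and (135.6,245.3) in top.

```bash
cat >> h.py <<'E'
from scipy.spatial.transform import Rotation as Ro
def to(X):
    o=get_obs(); R=Ro.from_quat(o["ee_rot"]); v=R.inv().apply(np.array(X)-o["position"])/.04
    x=R.as_matrix()[:,0]; y=R.as_matrix()[:,1]; z=R.as_matrix()[:,2]
    print("units",v.round(3),"yaw_y",round(np.degrees(np.arctan2(y[1],y[0])),1),"z",z.round(4),"tiltrow",(R.inv().apply(np.cross(z,[0,0,-1]))/np.radians(6)).round(3))
    print("pos",o["position"].round(4),"q",o["joint_pos"].round(2),"F",o["ft_force"].round(2),"M",o["torque"].round(3),"t",round(o["clock"],2),"grip",round(o["grip_width"],3),round(o["grasp_force"],1))
E
python3 - <<'E'
from h import *
g,e=tri((215.4,158.75),(135.6,245.25));print("gold lid",g,e,plane("top",(135.6,245.25),.1),plane("scene",(215.4,158.75),.1))
to([.509,-.0705,.15])
E
```

```text
gold lid [0.51401941 0.31779803 0.0921258 ] 0.0027305150661060557 [0.51139137 0.31604642 0.1       ] [0.51017235 0.30398954 0.1       ]
units [-12.522 -12.747   2.031] yaw_y 69.2 z [-4.0e-04 -1.2e-03 -1.0e+00] tiltrow [-0.012  0.     0.   ]
pos [0.2217 0.584  0.2306] q [-1.23  0.33 -0.06  1.46  0.02  1.35 -0.09] F [-0.33  0.06 -1.17] M [-0.013 -0.027  0.042] t 0.1 grip 1.0 0.0
```

>>> {"fn": "carry_out", "kwargs": {
  "commands": [
    [[-0.626,-0.637,0.05,0,0,0],[-0.626,-0.637,0.05,0,0,0],[-0.626,-0.637,0.05,0,0,0],[-0.626,-0.637,0.05,0,0,0],[-0.626,-0.637,0.05,0,0,0],[-0.626,-0.637,0.05,0,0,0],[-0.626,-0.637,0.05,0,0,0],[-0.626,-0.637,0.05,0,0,0],[-0.626,-0.637,0.05,0,0,0],[-0.626,-0.637,0.05,0,0,0],[-0.626,-0.637,0.05,0,0,0],[-0.626,-0.637,0.05,0,0,0],[-0.626,-0.637,0.05,0,0,0],[-0.626,-0.637,0.05,0,0,0],[-0.626,-0.637,0.05,0,0,0],[-0.626,-0.637,0.05,0,0,0],[-0.626,-0.637,0.05,0,0,0],[-0.626,-0.637,0.05,0,0,0],[-0.626,-0.637,0.05,0,0,0],[-0.626,-0.637,0.05,0,0,0]]
  ],
  "hand": -1,
  "force": 20
}}

```text
clock: 1.77
position: [0.5094, -0.0715, 0.1912]
ee_rot: [0.18, 0.984, 0.0, 0.0]
ft_force: [-0.0, 0.9, -0.7]
grip_width: 0.999
grasp_force: 0.0
```

```bash
python3 -c "
from h import *
to([.509,-.0705,.15])"
```

```text
units [0.018 0.02  1.03 ] yaw_y 69.2 z [ 2.e-04  1.e-04 -1.e+00] tiltrow [ 0.002  0.001 -0.   ]
pos [ 0.5094 -0.0715  0.1912] q [-0.5   0.11  0.59  1.83 -0.07  1.21  1.32] F [-0.    0.92 -0.74] M [ 0.121 -0.01  -0.01 ] t 1.77 grip 0.999 0.0
```

>>> {"fn": "carry_out", "kwargs": {
  "commands": [
    [[0.018,0.02,0.2,0,0,-1],[0,0,0.2,0,0,-1],[0,0,0.2,0,0,-1],[0,0,0.2,0,0,-1],[0,0,0.2,0,0,-1],[0,0,0.2,0,0,-1],[0,0,0.2,0,0,-1],[0,0,0.2,0,0,-1],[0,0,0.2,0,0,-1],[0,0,0.2,0,0,-1],[0,0,0,0,0,0],[0,0,0,0,0,0]]
  ]
}}

```text
clock: 2.77
position: [0.5083, -0.0689, 0.111]
ee_rot: [-0.334, 0.943, 0.0, -0.001]
ft_force: [0.3, 1.0, 0.4]
grip_width: 1.005
grasp_force: 0.0
```

```bash
python3 - <<'E'
from h import *
to([.509,-.0705,.058])
S,T=camera("scene")[...,::-1],camera("top")[...,::-1]
A=cv2.resize(S[165:265,220:320],(0,0),fx=4,fy=4,interpolation=2);B=cv2.resize(T[170:270,255:355],(0,0),fx=4,fy=4,interpolation=2)
cv2.imwrite("pics/appr.png",np.hstack([A,B]))
E
```

```text
units [ 0.011 -0.042  1.325] yaw_y 129.0 z [-1.2e-03 -1.0e-04 -1.0e+00] tiltrow [ 0.007 -0.009  0.   ]
pos [ 0.5083 -0.0689  0.111 ] q [-0.4   0.2   0.49  1.92 -0.11  1.05  2.39] F [0.32 1.01 0.42] M [-0.032 -0.04  -0.034] t 2.77 grip 1.005 0.0
```

View pics/appr.png

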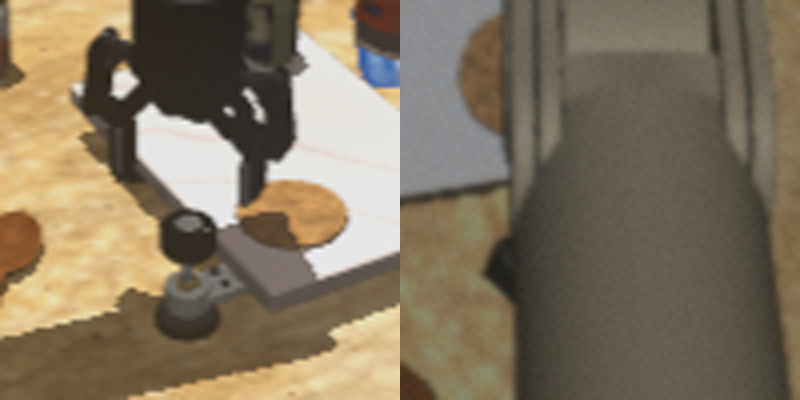

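The scene crop shows the fingers straddling the knob (knob at about (187,235) in the crop), with clear room to descend.

>>> {"fn": "carry_out", "kwargs": {
  "commands": [
    [[0,0,0.22,0,0,0],[0,0,0.22,0,0,0],[0,0,0.22,0,0,0],[0,0,0.22,0,0,0],[0,0,0.22,0,0,0],[0,0,0.22,0,0,0],[0,0,0,0,0,0],[0,0,0,0,0,0]]
  ]
}}

```text
clock: 3.53
position: [0.5083, -0.0689, 0.0579]
ee_rot: [-0.335, 0.942, 0.0, -0.001]
ft_force: [-0.2, 0.2, 0.3]
grip_width: 0.996
grasp_force: 0.0
```

```bash
cat >> h.py <<'E'
def avg(n=5):
    L=[]
    for i in range(n):
        camera("top"); o=get_obs(); L.append(np.r_[o["position"],o["ft_force"],o["torque"],o["tau"][6]])
    L=np.array(L); print("pos",L[:,:3].mean(0).round(4),"F",L[:,3:6].mean(0).round(2),"M",L[:,6:9].mean(0).round(3),"sd",L[:,[5,8]].std(0).round(3),"tau7",L[:,9].mean().round(4),L[:,9].std().round(4))
E
python3 -c "
from h import *
avg(5);to([.509,-.0705,.058])"
```

```text
pos [ 0.509  -0.0689  0.0588] F [ 0.32 -0.21 -0.19] M [-0.001 -0.005 -0.024] sd [0.299 0.03 ] tau7 0.0039 0.0079
units [ 0.03  -0.03   0.024] yaw_y 129.2 z [ 1.e-03  2.e-04 -1.e+00] tiltrow [-0.004  0.008  0.   ]
pos [ 0.5092 -0.0688  0.0589] q [-0.38  0.28  0.48  1.96 -0.16  0.94  2.43] F [ 0.8   0.06 -0.7 ] M [-0.04   0.    -0.004] t 3.78 grip 0.996 0.0
```

>>> {"fn": "carry_out", "kwargs": {
  "commands": [
    [[0,0,0,0,0,0],[0,0,0,0,0,0],[0,0,0,0,0,0],[0,0,0,0,0,0],[0,0,0,0,0,0],[0,0,0,0,0,0],[0,0,0,0,0,0],[0,0,0,0,0,0],[0,0,0,0,0,0],[0,0,0,0,0,0]]
  ],
  "hand": 1,
  "force": 20
}}

```text
clock: 4.62
position: [0.5087, -0.0689, 0.0588]
ee_rot: [-0.335, 0.942, 0.0, -0.0]
ft_force: [-3.8, -0.7, 5.9]
grip_width: 0.437
grasp_force: 23.7
```

```bash
python3 -c "
from h import *
avg(4);to([.509,-.0705,.058])"
```

```text
pos [ 0.5086 -0.0689  0.0588] F [-2.82 -0.06  6.44] M [-0.059  0.584 -0.046] sd [0.442 0.015] tau7 0.041 0.0001
units [ 0.019 -0.038  0.021] yaw_y 129.2 z [-2.e-04  4.e-04 -1.e+00] tiltrow [ 0.004  0.001 -0.   ]
pos [ 0.5086 -0.0688  0.0589] q [-0.38  0.28  0.48  1.96 -0.16  0.94  2.43] F [-3.14  0.21  6.11] M [-0.009  0.565 -0.028] t 4.82 grip 0.44 23.7
```

>>> {"fn": "carry_out", "kwargs": {
  "commands": [
    [[0.01,0.008,-0.0125,0,0,0],[0,0,0,0,0,0],[0,0,0,0,0,0]]
  ]
}}

```text
clock: 5.07
position: [0.5086, -0.0688, 0.0591]
ee_rot: [-0.336, 0.942, -0.0, 0.0]
ft_force: [1.8, -0.9, -0.2]
grip_width: 0.435
grasp_force: 23.0
```

```bash
python3 -c "
from h import *
avg(4)"
```

```text
pos [ 0.5086 -0.0688  0.0591] F [ 2.68 -0.25 -0.1 ] M [-0.093 -0.543 -0.015] sd [0.544 0.033] tau7 0.0301 0.0007
```

>>> {"fn": "carry_out", "kwargs": {
  "commands": [
    [[-0.005,-0.004,0.0031,0,0,1],[0,0,0.0031,0,0,1],[0,0,0.0031,0,0,1],[0,0,0.0031,0,0,1],[0,0,0.0031,0,0,1],[0,0,0.0031,0,0,1],[0,0,0.0031,0,0,1],[0,0,0.0031,0,0,1]]
  ]
}}

```text
clock: 5.93
position: [0.5087, -0.0693, 0.0581]
ee_rot: [0.079, 0.997, -0.0, 0.0]
ft_force: [1.9, -2.3, -0.0]
grip_width: 0.436
grasp_force: 23.1
```

```bash
python3 -c "
from h import *
avg(5);to([.509,-.0705,.058])"
```

```text
pos [ 0.5087 -0.0692  0.0581] F [ 3.   -3.06  0.33] M [-0.684 -0.553 -0.029] sd [0.46  0.016] tau7 -0.3405 1.3467
units [-0.013 -0.03   0.002] yaw_y 81.4 z [ 4.e-04 -5.e-04 -1.e+00] tiltrow [-0.004  0.005  0.   ]
pos [ 0.5087 -0.0692  0.0581] q [-0.49  0.3   0.62  1.97 -0.21  0.94  1.65] F [ 2.86 -3.12  0.03] M [-0.76  -0.621 -0.015] t 6.18 grip 0.443 23.2
```

```bash
cat >> h.py <<'E'
def look(n=4):
    L=[]
    for i in range(n+1):
        if i: camera("top")
        o=get_obs(); R=Ro.from_quat(o["ee_rot"]).as_matrix()
        L.append(np.r_[o["ft_force"],o["torque"][2],o["tau"][6],np.degrees(np.arctan2(R[1,1],R[0,1])),o["position"]])
    L=np.array(L); print("first F",L[0,:3].round(1),"Mz",L[0,3].round(3),"t7",L[0,4].round(3)); m=np.median(L[1:],0)
    print("F",m[:3].round(2),"Mz",L[1:,3].mean().round(3),"t7",L[1:,4].round(3),"yaw",m[5].round(2),"pos",m[6:].round(4),"t",round(o["clock"],2),"q7",o["joint_pos"][6].round(2))
    y=np.radians(m[5]); tx=np.array([-np.sin(y),np.cos(y)]);ty=np.array([np.cos(y),np.sin(y)]); f=m[:2]/11e3/.04
    print("centering",(tx@f).round(4),(ty@f).round(4))
E
```

>>> {"fn": "carry_out", "kwargs": {
  "commands": [
    [[-0.007,-0.005,0.0031,0,0,1],[0,0,0.0031,0,0,1],[0,0,0.0031,0,0,1]]
  ]
}}

```text
clock: 6.43
position: [0.5086, -0.0694, 0.0577]
ee_rot: [0.233, 0.972, -0.0, -0.0]
ft_force: [2.1, -2.9, 1.9]
grip_width: 0.437
grasp_force: 23.2
```

```bash
python3 -c "
from h import *
look()"
```

```text
first F [ 2.1 -2.9  1.9] Mz 0.031 t7 2.458
F [ 0.61 -4.38  2.23] Mz -0.019 t7 [ 1.846 -2.16  -1.    -0.294] yaw 63.33 pos [ 0.5086 -0.0694  0.0577] t 6.63 q7 1.36
centering -0.0057 -0.0083
```

>>> {"fn": "carry_out", "kwargs": {
  "commands": [
    [[0,0,0.0031,0,0,1],[0,0,0.0031,0,0,1],[0,0,0.0031,0,0,1]]
  ]
}}

```text
clock: 6.88
position: [0.5085, -0.0696, 0.0573]
ee_rot: [0.381, 0.924, -0.0, -0.0]
ft_force: [0.1, -4.7, 2.7]
grip_width: 0.438
grasp_force: 23.3
```

```bash
python3 -c "
from h import *
look()"
```

```text
first F [ 0.1 -4.7  2.7] Mz -0.0 t7 2.429
F [ 0.33 -4.78  2.92] Mz -0.046 t7 [ 1.477 -1.888 -0.685 -0.161] yaw 45.29 pos [ 0.5085 -0.0696  0.0572] t 7.08 q7 1.07
centering -0.0082 -0.0072
```

>>> {"fn": "carry_out", "kwargs": {
  "commands": [
    [[-0.008,-0.007,-0.002,0,0,1],[0,0,0.0031,0,0,1],[0,0,0.0031,0,0,1],[0,0,0,0,0,0],[0,0,0,0,0,0],[0,0,0,0,0,0],[0,0,0,0,0,0]]
  ]
}}

```text
clock: 7.67
position: [0.5084, -0.0697, 0.057]
ee_rot: [0.519, 0.855, -0.0, -0.0]
ft_force: [-1.5, -5.2, 2.1]
grip_width: 0.439
grasp_force: 23.3
```

```bash
python3 -c "
from h import *
look(6)"
```

```text
first F [-1.5 -5.2  2.1] Mz 0.002 t7 0.145
F [-1.4  -5.21  1.48] Mz 0.021 t7 [ 0.036 -0.011 -0.024 -0.027 -0.028 -0.028] yaw 27.39 pos [ 0.5084 -0.0697  0.057 ] t 7.97 q7 0.78
centering -0.009 -0.0083
```

>>> {"fn": "carry_out", "kwargs": {
  "commands": [
    [[0,0,0.0031,0,0,1],[0,0,0.0031,0,0,1],[0,0,0,0,0,0],[0,0,0,0,0,0],[0,0,0,0,0,0],[0,0,0,0,0,0]]
  ]
}}

```text
clock: 8.47
position: [0.5083, -0.0697, 0.0567]
ee_rot: [0.606, 0.795, -0.0, -0.0]
ft_force: [-1.8, -4.6, 3.4]
grip_width: 0.435
grasp_force: 23.4
```

```bash
python3 -c "
from h import *
look(6)"
```

```text
first F [-1.8 -4.6  3.4] Mz -0.081 t7 0.044
F [-1.67 -4.81  2.7 ] Mz -0.035 t7 [0.047 0.047 0.047 0.046 0.046 0.046] yaw 15.38 pos [ 0.5083 -0.0697  0.0567] t 8.77 q7 0.59
centering -0.0095 -0.0066
```

>>> {"fn": "carry_out", "kwargs": {
  "commands": [
    [[-0.009,-0.007,-0.002,0,0,1],[0,0,0.0031,0,0,1],[0,0,0,0,0,0],[0,0,0,0,0,0],[0,0,0,0,0,0],[0,0,0,0,0,0]]
  ]
}}

```text
clock: 9.27
position: [0.5082, -0.0698, 0.0566]
ee_rot: [0.686, 0.728, -0.0, -0.0]
ft_force: [-2.4, -3.6, 1.0]
grip_width: 0.437
grasp_force: 23.2
```

```bash
python3 -c "
from h import *
look(4)"
```

```text
first F [-2.4 -3.6  1. ] Mz 0.018 t7 0.03
F [-3.24 -3.55  0.5 ] Mz 0.034 t7 [ 0.014  0.001 -0.006 -0.014] yaw 3.31 pos [ 0.5082 -0.0698  0.0566] t 9.47 q7 0.4
centering -0.0076 -0.0078
```

>>> {"fn": "carry_out", "kwargs": {
  "commands": [
    [[0,0,0.0031,0,0,1],[0,0,0.0031,0,0,1],[0,0,0,0,0,0],[0,0,0,0,0,0],[0,0,0,0,0,0],[0,0,0,0,0,0]]
  ]
}}

```text
clock: 9.97
position: [0.5081, -0.0698, 0.0564]
ee_rot: [0.759, 0.651, -0.0, -0.0]
ft_force: [-3.9, -3.0, 2.0]
grip_width: 0.435
grasp_force: 23.4
```

```bash
python3 -c "
from h import *
look(4)"
```

```text
first F [-3.9 -3.   2. ] Mz -0.098 t7 0.072
F [-4.19 -2.85  2.24] Mz -0.078 t7 [0.074 0.074 0.074 0.074] yaw -8.75 pos [ 0.5081 -0.0698  0.0564] t 10.17 q7 0.22
centering -0.0079 -0.0084
```

>>> {"fn": "carry_out", "kwargs": {
  "commands": [
    [[-0.008,-0.008,-0.004,0,0,0],[0,0,0.0008,0,0,0.25],[0,0,0.0008,0,0,0.25],[0,0,0.0008,0,0,0.25],[0,0,0.0008,0,0,0.25],[0,0,0.0008,0,0,0.2],[0,0,0,0,0,0.15],[0,0,0,0,0,0.1],[0,0,0,0,0,0.05]]
  ]
}}

```text
clock: 10.92
position: [0.5081, -0.0698, 0.0564]
ee_rot: [0.808, 0.589, -0.0, -0.0]
ft_force: [-3.2, -0.1, -1.9]
grip_width: 0.437
grasp_force: 23.0
```

```bash
python3 -c "
from h import *
look(6)"
```

```text
first F [-3.2 -0.1 -1.9] Mz 0.074 t7 -0.124
F [-3.12  0.58 -2.82] Mz 0.047 t7 [-0.066 -0.17  -0.086 -0.046 -0.033 -0.031] yaw -17.77 pos [ 0.5081 -0.0699  0.0564] t 11.22 q7 0.08
centering -0.0009 -0.0072
```

>>> {"fn": "carry_out", "kwargs": {
  "commands": [
    [[-0.001,-0.007,0.004,0,0,0.1],[0,0,0.0008,0,0,0.2],[0,0,0.0008,0,0,0.25],[0,0,0.0008,0,0,0.25],[0,0,0.0008,0,0,0.25],[0,0,0.0008,0,0,0.25],[0,0,0.0008,0,0,0.2],[0,0,0.0008,0,0,0.1],[0,0,0.0008,0,0,0.05],[0,0,0,0,0,0.02],[0,0,0,0,0,0.02]]
  ]
}}

```text
clock: 12.13
position: [0.508, -0.0699, 0.0562]
ee_rot: [0.857, 0.516, 0.0, -0.0]
ft_force: [-3.5, 3.1, -1.2]
grip_width: 0.44
grasp_force: 23.1
```

```bash
python3 -c "
from h import *
look(4)"
```

```text
first F [-3.5  3.1 -1.2] Mz 0.115 t7 -0.092
F [-4.51  3.42 -0.42] Mz 0.141 t7 [-0.091 -0.138 -0.11  -0.1  ] yaw -27.91 pos [ 0.508  -0.0699  0.0562] t 12.33 q7 -0.07
centering 0.0021 -0.0127
```

>>> {"fn": "carry_out", "kwargs": {
  "commands": [
    [[0,0,0.0008,0,0,0.1],[0,0,0.0008,0,0,0.2],[0,0,0.0008,0,0,0.25],[0,0,0.0008,0,0,0.25],[0,0,0.0008,0,0,0.25],[0,0,0.0008,0,0,0.2],[0,0,0.0008,0,0,0.1],[0,0,0.0008,0,0,0.05],[0,0,0,0,0,0.02],[0,0,0,0,0,0.02]]
  ]
}}

```text
clock: 13.17
position: [0.5079, -0.0699, 0.056]
ee_rot: [0.893, 0.45, 0.0, -0.0]
ft_force: [-3.9, 3.7, 2.2]
grip_width: 0.433
grasp_force: 23.3
```

```bash
python3 -c "
from h import *
look(4)"
```

```text
first F [-3.9  3.7  2.2] Mz 0.131 t7 -0.11
F [-4.66  3.12  1.67] Mz 0.09 t7 [-0.114 -0.161 -0.134 -0.124] yaw -36.55 pos [ 0.5079 -0.0699  0.056 ] t 13.37 q7 -0.2
centering -0.0006 -0.0127
```

>>> {"fn": "carry_out", "kwargs": {
  "commands": [
    [[-0.0005,-0.0125,-0.003,0,0,0.05],[0,0,0,0,0,0.1],[0,0,0,0,0,0.1],[0,0,0,0,0,0.1],[0,0,0,0,0,0.1],[0,0,0,0,0,0.05],[0,0,0,0,0,0.02],[0,0,0,0,0,0.02],[0,0,0,0,0,0]]
  ]
}}

```text
clock: 14.12
position: [0.5078, -0.0698, 0.0561]
ee_rot: [0.906, 0.424, 0.0, 0.0]
ft_force: [1.5, 1.8, -2.5]
grip_width: 0.436
grasp_force: 22.9
```

```bash
python3 -c "
from h import *
look(8)"
```

```text
first F [ 1.5  1.8 -2.5] Mz 0.089 t7 -0.157
F [ 1.3   2.29 -3.13] Mz 0.097 t7 [-0.13  -0.111 -0.105 -0.104 -0.104 -0.105 -0.106 -0.106] yaw -39.8 pos [ 0.5078 -0.0698  0.0561] t 14.52 q7 -0.25
centering 0.0059 -0.0011
```

Both torque readings hold at about 0.1 N m with the sideways force nearly gone. That means the pad bears with about 5 N, so I let go and lift.

>>> {"fn": "carry_out", "kwargs": {
  "commands": [
    [[0,0,0,0,0,0],[0,0,0,0,0,0],[0,0,0,0,0,0],[0,0,0,0,0,0],[0,0,0,0,0,0],[0,0,-0.1,0,0,0],[0,0,-0.2,0,0,0],[0,0,-0.4,0,0,0],[0,0,-0.5,0,0,0],[0,0,-0.5,0,0,0],[0,0,-0.5,0,0,0],[0,0,-0.5,0,0,0],[0,0,-0.5,0,0,0],[0,0,-0.4,0,0,0],[0,0,-0.2,0,0,0]]
  ],
  "hand": -0.6
}}

```text
clock: 15.77
position: [0.5082, -0.0703, 0.2103]
ee_rot: [0.906, 0.424, 0.001, 0.0]
ft_force: [0.0, -0.5, 0.4]
grip_width: 0.801
grasp_force: 0.0
```

```bash
python3 - <<'E'
from h import *
to([.512,.312,.2])
for z in (.1,.2): print([plane("top",q,z).round(3) for q in((128,150),(100,190),(125,170))])
print("red",plane("top",(196,149),.16))
E
```

```text
units [ 7.398 -6.052  0.265] yaw_y -39.8 z [ 2.4e-03  8.0e-04 -1.0e+00] tiltrow [ 0.012 -0.021 -0.   ]
pos [ 0.5082 -0.0703  0.2103] q [-1.08  0.18  1.26  1.83 -0.19  1.26 -0.46] F [ 0.03 -0.49  0.36] M [ 0.011 -0.037  0.021] t 15.77 grip 0.801 0.0
[array([0.743, 0.315, 0.1  ]), array([0.654, 0.388, 0.1  ]), array([0.695, 0.326, 0.1  ])]
[array([0.705, 0.288, 0.2  ]), array([0.624, 0.354, 0.2  ]), array([0.661, 0.298, 0.2  ])]
red [0.70081119 0.14542201 0.16      ]
```

>>> {"fn": "carry_out", "kwargs": {
  "commands": [
    [[0.4,-0.34,0,0,0,0],[0.6,-0.49,0,0,0,0],[0.6,-0.49,0,0,0,0],[0.6,-0.49,0,0,0,0],[0.6,-0.49,0,0,0,0],[0.6,-0.49,0,0,0,0],[0.6,-0.49,0,0,0,0],[0.6,-0.49,0,0,0,0],[0.6,-0.49,0,0,0,0],[0.6,-0.49,0,0,0,0],[0.6,-0.49,0,0,0,0],[0.6,-0.49,0.1,0,0,0],[0.4,-0.32,0.1,0,0,0],[0,0,0.1,0,0,0],[0,0,0,0,0,0],[0,0,0,0,0,0]]
  ],
  "hand": -1
}}

```text
clock: 17.1
position: [0.5112, 0.3113, 0.1959]
ee_rot: [0.906, 0.424, -0.0, 0.0]
ft_force: [0.8, -0.0, 1.3]
grip_width: 0.999
grasp_force: 0.0
```

```bash
python3 - <<'E'
from h import *
to([.512,.312,.046])
S,T=camera("scene")[...,::-1],camera("top")[...,::-1]
print("tcp",proj("scene",get_obs()["position"])-[175,90],proj("scene",[.512,.312,.1])-[175,90])
A=cv2.resize(S[90:190,175:275],(0,0),fx=4,fy=4,interpolation=2);B=cv2.resize(S[180:280,230:330],(0,0),fx=4,fy=4,interpolation=2)
cv2.imwrite("pics/jar.png",np.hstack([A,B]))
E
```

```text
units [2.900e-02 1.000e-03 3.748e+00] yaw_y -39.9 z [-2.e-04 -1.e-03 -1.e+00] tiltrow [ 0.004  0.008 -0.   ]
pos [0.5112 0.3113 0.1959] q [-1.41  0.45  1.04  1.62 -0.4   1.3  -1.  ] F [ 0.83 -0.    1.32] M [-0.087  0.031 -0.013] t 17.1 grip 0.999 0.0
tcp [38.35665265 41.79964282] [39.98575184 67.6220877 ]
```

View pics/jar.png

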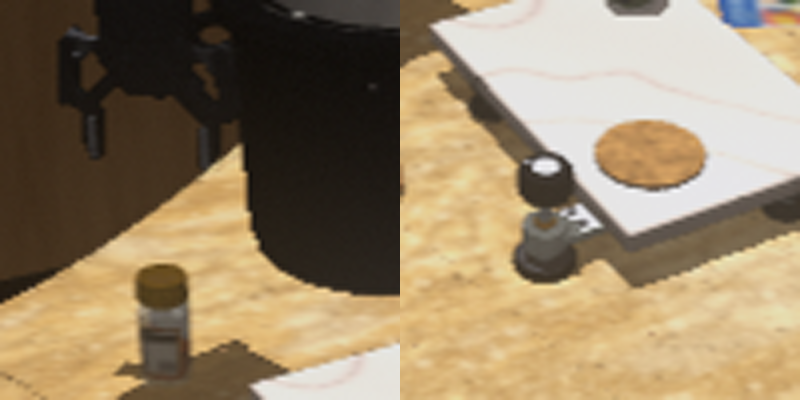

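The left crop shows the jar's lid at about (162,275), where the estimate projects, with the fingers above and on either side. The right crop shows the knob lowered and the stand unmoved.

>>> {"fn": "carry_out", "kwargs": {
  "commands": [
    [[0.03,0.03,0.3,0,0,0],[0,0,0.45,0,0,0],[0,0,0.45,0,0,0],[0,0,0.45,0,0,0],[0,0,0.45,0,0,0],[0,0,0.45,0,0,0],[0,0,0.45,0,0,0],[0,0,0.4,0,0,0],[0,0,0.25,0,0,0],[0,0,0.1,0,0,0],[0,0,0,0,0,0],[0,0,0,0,0,0]]
  ]
}}

```text
clock: 18.2
position: [0.5133, 0.3125, 0.0466]
ee_rot: [0.906, 0.424, 0.0, -0.0]
ft_force: [0.5, -1.2, 0.5]
grip_width: 1.0
grasp_force: 0.0
```

>>> {"fn": "carry_out", "kwargs": {
  "commands": [
    [[0,0,0,0,0,0],[0,0,0,0,0,0],[0,0,0,0,0,0],[0,0,0,0,0,0],[0,0,0,0,0,0],[0,0,0,0,0,0],[0,0,0,0,0,0],[0,0,0,0,0,0],[0,0,0,0,0,0],[0,0,0,0,0,0]]
  ],
  "hand": 1,
  "force": 25
}}

```text
clock: 19.03
position: [0.513, 0.313, 0.0467]
ee_rot: [0.906, 0.424, 0.0, -0.0]
ft_force: [-1.6, -0.1, 5.4]
grip_width: 0.521
grasp_force: 24.1
```

```bash
python3 - <<'E'
from h import *
avg(4);to([.606,-.052,.25])
S=camera("scene")[...,::-1]
cv2.imwrite("pics/grip.png",cv2.resize(S[100:190,170:270],(0,0),fx=5,fy=5,interpolation=2))
E
```

```text
pos [0.5131 0.313  0.0467] F [-2.11  0.09  6.18] M [-0.087  0.399  0.015] sd [0.426 0.022] tau7 0.0003 0.0001
units [-5.518  7.624 -5.09 ] yaw_y -39.8 z [ 4.e-04  9.e-04 -1.e+00] tiltrow [-0.003 -0.009 -0.   ]
pos [0.5131 0.313  0.0467] q [-1.31  0.61  0.9   1.76 -0.55  1.05 -0.9 ] F [-2.01  0.02  6.77] M [-0.115  0.397  0.052] t 19.23 grip 0.518 24.1
```

View pics/grip.png

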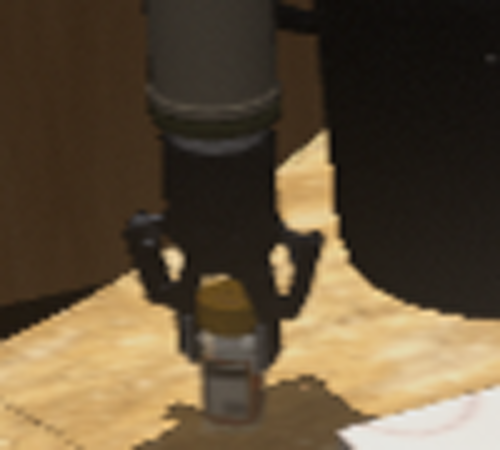

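The jar is held upright between the pads: the opening reads 44 mm and the lid sits midway between the fingers at about (228,310). Now I lift and carry.

>>> {"fn": "carry_out", "kwargs": {
  "commands": [
    [[0,0,-0.1,0,0,0],[0,0,-0.3,0,0,0],[0,0,-0.6,0,0,0],[0,0,-0.8,0,0,0],[0,0,-0.8,0,0,0],[0,0,-0.8,0,0,0],[0,0,-0.8,0,0,0],[0,0,-0.5,0,0,0],[0,0,-0.3,0,0,0],[0,0,-0.1,0,0,0],[0,0,0,0,0,0]]
  ]
}}

```text
clock: 20.2
position: [0.5129, 0.3127, 0.2504]
ee_rot: [0.906, 0.424, 0.0, -0.0]
ft_force: [0.9, -0.6, -2.1]
grip_width: 0.52
grasp_force: 25.1
```

>>> {"fn": "carry_out", "kwargs": {
  "commands": [
    [[-0.1,0.138,0,0,0,0],[-0.2,0.276,0,0,0,0],[-0.3,0.415,0,0,0,0],[-0.4,0.553,0,0,0,0],[-0.4,0.553,0,0,0,0],[-0.4,0.553,0,0,0,0],[-0.4,0.553,0,0,0,0],[-0.4,0.553,0,0,0,0],[-0.4,0.553,0,0,0,0],[-0.4,0.553,0,0,0,0],[-0.4,0.553,0,0,0,0],[-0.4,0.553,0,0,0,0],[-0.4,0.553,0,0,0,0],[-0.4,0.553,0,0,0,0],[-0.3,0.415,0,0,0,0],[-0.2,0.276,0,0,0,0],[-0.018,0.02,0,0,0,0],[0,0,0,0,0,0],[0,0,0,0,0,0],[0,0,0,0,0,0]]
  ]
}}

```text
clock: 21.87
position: [0.6055, -0.0512, 0.2495]
ee_rot: [0.905, 0.425, -0.0, -0.0]
ft_force: [0.1, 0.1, -1.4]
grip_width: 0.517
grasp_force: 25.1
```

```bash
python3 - <<'E'
from h import *
avg(3);to([.606,-.052,.115])
S=camera("scene")[...,::-1]
for X in([.606,-.052,.057],get_obs()["position"]): print(4.5*(proj("scene",X)-[230,110]))
cv2.imwrite("pics/carry.png",cv2.resize(S[110:240,230:350],(0,0),fx=4.5,fy=4.5,interpolation=2))
E
```

```text
pos [ 0.6057 -0.0511  0.2498] F [ 0.07 -0.24 -1.65] M [-0.03   0.017 -0.01 ] sd [0.282 0.027] tau7 -0.0017 0.0009
units [-0.013  0.021  3.372] yaw_y -39.7 z [-2.e-04  4.e-04 -1.e+00] tiltrow [-0.004 -0.002  0.   ]
pos [ 0.6057 -0.0511  0.2499] q [-0.79  0.45  1.09  1.53 -0.4   1.41 -0.37] F [-0.1  -0.62 -1.71] M [-0.036 -0.012  0.014] t 22.02 grip 0.518 25.1
[281.62380791 477.71963866]
[294.81613166 219.66520494]
```

View pics/carry.png

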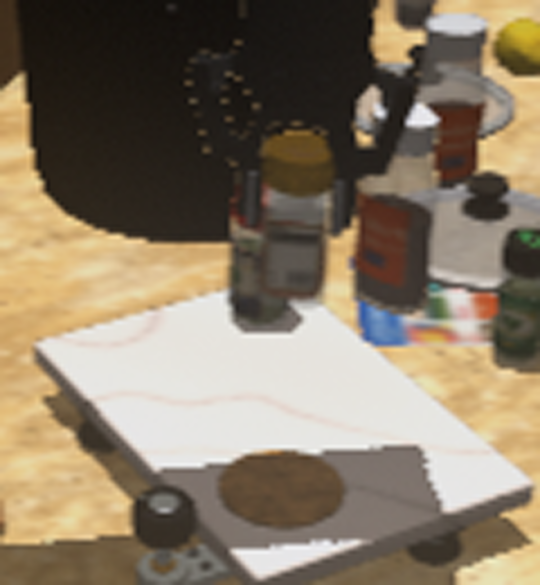

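Coaster and jar base both appear about 10 crop pixels below their projections, (281,488) and (295,293). The bias is the same for both, so the jar is centred over the coaster, and I lower it.

>>> {"fn": "carry_out", "kwargs": {
  "commands": [
    [[-0.01,0.02,0.1,0,0,0],[0,0,0.3,0,0,0],[0,0,0.5,0,0,0],[0,0,0.5,0,0,0],[0,0,0.5,0,0,0],[0,0,0.5,0,0,0],[0,0,0.5,0,0,0],[0,0,0.3,0,0,0],[0,0,0.2,0,0,0],[0,0,0.1,0,0,0],[0,0,0.03,0,0,0],[0,0,0,0,0,0],[0,0,0,0,0,0]]
  ]
}}

```text
clock: 23.15
position: [0.6066, -0.0531, 0.1096]
ee_rot: [0.906, 0.424, 0.001, 0.0]
ft_force: [0.5, -0.1, -0.8]
grip_width: 0.521
grasp_force: 25.1
```

>>> {"fn": "carry_out", "kwargs": {
  "commands": [
    [[0,0,0.02,0,0,0],[0,0,0.02,0,0,0],[0,0,0.02,0,0,0],[0,0,0,0,0,0]]
  ]
}}

```text
clock: 23.48
position: [0.6061, -0.0529, 0.1064]
ee_rot: [0.906, 0.424, 0.0, -0.0]
ft_force: [-0.2, -0.6, -2.2]
grip_width: 0.519
grasp_force: 25.1
```

```bash
python3 - <<'E'
from h import *
avg(3);to([.606,-.052,.1037])
E
```

```text
pos [ 0.6062 -0.0529  0.1064] F [ 0.18  0.04 -1.68] M [ 0.002 -0.003  0.   ] sd [0.318 0.013] tau7 0.0037 0.0028
units [ 0.015 -0.018  0.068] yaw_y -39.8 z [ 1.e-04  1.e-04 -1.e+00] tiltrow [-0.    -0.002  0.   ]
pos [ 0.6062 -0.0529  0.1064] q [-0.72  0.57  0.98  1.69 -0.52  1.16 -0.29] F [ 0.18 -0.57 -1.83] M [-0.006  0.004  0.007] t 23.63 grip 0.519 25.1
```

>>> {"fn": "carry_out", "kwargs": {
  "commands": [
    [[0,0,0.01,0,0,0],[0,0,0.01,0,0,0],[0,0,0.01,0,0,0],[0,0,0.01,0,0,0],[0,0,0,0,0,0]]
  ]
}}

```text
clock: 24.05
position: [0.6061, -0.0529, 0.1047]
ee_rot: [0.906, 0.424, -0.0, -0.0]
ft_force: [-0.1, 0.1, -1.8]
grip_width: 0.522
grasp_force: 25.1
```

```bash
python3 -c "
from h import *
avg(3)"
```

```text
pos [ 0.6061 -0.053   0.1048] F [-0.1   0.3  -1.79] M [-0.013  0.033 -0.012] sd [0.632 0.025] tau7 0.002 0.0015
```

>>> {"fn": "carry_out", "kwargs": {
  "commands": [
    [[0,0,0.01,0,0,0],[0,0,0.01,0,0,0],[0,0,0,0,0,0]]
  ]
}}

```text
clock: 24.45
position: [0.6061, -0.0529, 0.1039]
ee_rot: [0.906, 0.424, -0.0, -0.0]
ft_force: [0.1, 0.3, -1.1]
grip_width: 0.519
grasp_force: 25.1
```

```bash
python3 -c "
from h import *
avg(3)"
```

```text
pos [ 0.6061 -0.053   0.104 ] F [ 0.44  0.26 -1.72] M [-0.035  0.042 -0.006] sd [0.607 0.027] tau7 0.002 0.0014
```

>>> {"fn": "carry_out", "kwargs": {
  "commands": [
    [[0,0,0.01,0,0,0],[0,0,0.005,0,0,0],[0,0,0,0,0,0]]
  ]
}}

```text
clock: 24.85
position: [0.6062, -0.053, 0.1035]
ee_rot: [0.906, 0.424, 0.0, -0.0]
ft_force: [-0.4, 0.7, -0.7]
grip_width: 0.524
grasp_force: 25.1
```

```bash
python3 -c "
from h import *
avg(3)"
```

```text
pos [ 0.6062 -0.0529  0.1035] F [-0.1  -0.22 -0.83] M [0.011 0.045 0.016] sd [0.12  0.022] tau7 0.0016 0.0009
```

Touching: the load starts to transfer. A small step more, then check.

>>> {"fn": "carry_out", "kwargs": {
  "commands": [
    [[0,0,0.005,0,0,0],[0,0,0.003,0,0,0],[0,0,0,0,0,0]]
  ]
}}

```text
clock: 25.25
position: [0.6063, -0.0529, 0.1033]
ee_rot: [0.906, 0.424, 0.0, -0.0]
ft_force: [-1.0, -0.2, 3.3]
grip_width: 0.516
grasp_force: 25.3
```

```bash
python3 -c "
from h import *
avg(4)"
```

```text
pos [ 0.6063 -0.0529  0.1033] F [-1.71  0.89  3.77] M [ 0.143  0.211 -0.008] sd [0.359 0.013] tau7 0.0052 0.0007
```

>>> {"fn": "carry_out", "kwargs": {
  "commands": [
    [[0,0,-0.004,0,0,0],[0,0,0,0,0,0],[0,0,0,0,0,0]]
  ]
}}

```text
clock: 25.7
position: [0.6063, -0.0529, 0.1033]
ee_rot: [0.906, 0.424, 0.0, 0.0]
ft_force: [-2.0, 0.5, 3.4]
grip_width: 0.52
grasp_force: 25.3
```

>>> {"fn": "carry_out", "kwargs": {
  "commands": [
    [[0,0,0,0,0,0],[0,0,0,0,0,0],[0,0,0,0,0,0],[0,0,0,0,0,0],[0,0,0,0,0,0],[0,0,0,0,0,0],[0,0,-0.1,0,0,0],[0,0,-0.2,0,0,0],[0,0,-0.4,0,0,0],[0,0,-0.6,0,0,0],[0,0,-0.6,0,0,0],[0,0,-0.6,0,0,0],[0,0,-0.6,0,0,0],[0,0,-0.6,0,0,0],[0,0,-0.4,0,0,0],[0,0,0,0,0,0]]
  ],
  "hand": -0.8
}}

```text
clock: 27.03
position: [0.6074, -0.0538, 0.2715]
ee_rot: [0.906, 0.424, 0.002, 0.001]
ft_force: [-0.1, -0.3, -0.4]
grip_width: 0.897
grasp_force: 0.0
```

```bash
python3 - <<'E'
from h import *
to([.509,-.0695,.15])
S=camera("scene")[...,::-1]
cv2.imwrite("pics/placed.png",cv2.resize(S[140:270,230:360],(0,0),fx=4.5,fy=4.5,interpolation=2))
E
```

```text
units [-1.888 -1.649  3.025] yaw_y -39.8 z [ 5.4e-03  1.0e-04 -1.0e+00] tiltrow [ 0.038 -0.034  0.   ]
pos [ 0.6074 -0.0538  0.2715] q [-0.79  0.44  1.1   1.49 -0.39  1.45 -0.38] F [-0.13 -0.29 -0.37] M [-0.018  0.017 -0.063] t 27.03 grip 0.897 0.0
```

View pics/placed.png

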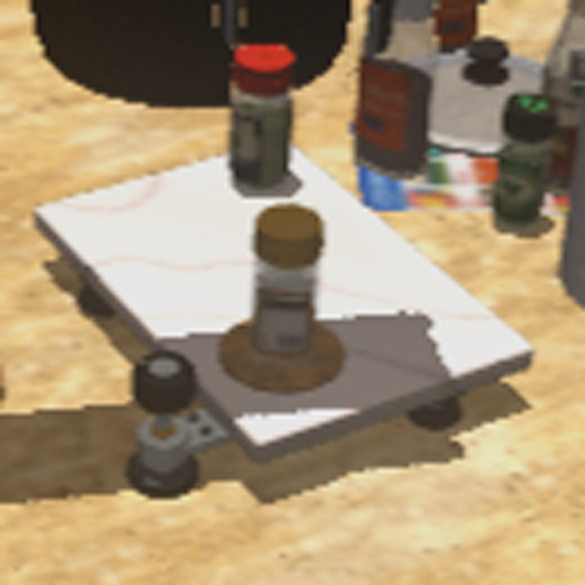

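The jar stands upright inside the cork disc, its base at about (283,342) against the disc's centre at (281,353). The stand and the red jar are unmoved and the gripper is clear.

```bash
python3 -c "
from workcell import *
print(hand_in())"
```

```text
the job is handed in; nothing more can be done
None
```

The job is handed in at about 27 s: I turned the knob clockwise until the pad bore on the worktop with an estimated 5 N (from wrist torque), let go, and set the gold-lidded jar upright on the coaster, with no sign in the last picture that the stand or red-lidded jar moved, and the arm never went near the tea box.

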